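# Pile cover plates square in the jig and weight them down

## Robot

A 7-joint arm with a two-finger parallel gripper is mounted at the origin on the work surface. World frame = base frame: x ahead of the robot, y to its left, z up, the work surface at z = 0. Lengths are in mm, angles in rad, forces in N, time in s.
With the tool pointing down it reaches from about 400 to 875 mm from the base axis. Payload 4.4 kg.
Tool frame: the origin (TCP) lies at the very end of the fingers, on their centre line; the grasp point (between the pads) lies 19 mm behind it; z points along the fingers, y is the line along which they close (so a half turn about z gives the same grasp; the last joint's range is limited). The gripper opens to 85 mm and grips with 20 to 120 N. Pads are 22 mm wide; open, the fingers measure 114 mm over their backs; the gripper's body (76 mm by 85 mm) begins 54 mm behind the grasp point. The pads swing forward as they close: fully open they stand 13 mm farther back than shut.
Start: joints at [1.187, 0.628, 0.038, 1.517, -0.027, 0.996, -0.02], TCP at [203.14, -617.457, 193.513] pointing down, gripper open.
Joint ranges: [-3.06, 3.06], [-0.37, 2.12], [-1.25, 1.32], [0.18, 2.47], [-1.1, 4.24], [0.23, 1.98], [-2.94, 2.94]. Speed limits (rad/s): [2.57, 2.57, 3.14, 3.14, 3.14, 3.14, 3.14].

## Interface

Orientations are given as [roll, pitch, yaw] about the fixed x, y, z axes, in that order (R = Rz(yaw) Ry(pitch) Rx(roll)).
In Python, from cell import status, get_image, ctrl, models gives the robot as it stands.
- The arm moves only by the shell command python3 -m handwheel 'ROWS' [OPENING]. ROWS is JSON, a list of rows, each an object with "delta_pos": the shift along the world's x, y, z in cm, a list of three; "yaw": the turn about the world's z in rad. A call has 1 to 10 rows; each row shifts and turns the commanded pose from where the row before left it; what a row does not reach is not made up. A row lasts 1/12 s, in which the tool goes at most 41.7 mm and 7.16 degrees, less where a joint would pass 70% of its speed; a pose out of reach is approached as far as the arm can. A call is refused whole if a number of a shift passes 4.17 or a number of a turn 0.125, either way. A call with a gripper value outside its range is refused whole. OPENING is the opening, from -1 (shut) to 1 (fully open), set as the call begins (- or left out, the last holds). The fingers move at their own pace and stop on an object; the grip force is fixed at half the most. Time passes only in rows, so rows that do not move let the fingers close. It gives the time, the measured TCP pose, the force, the opening and the grip force at its end, in the units of the state.
- status.read_state(): the state, without advancing time (a new reading comes with each control period).
- get_image(name): name is "scene" or "top" or "wrist"; returns a dict with "color" (384x512x3 uint8, red, green, blue), "z_map" (384x512 float32, mm along the optical axis (not along the pixel's ray), 0 where there is no reading), "fx", "fy", "cx", "cy" (pixels), "k1" (the pictures are not rectified: a ray, as slopes to the right and down, at radius r is drawn at 1 + k1 r^2 times it, then the intrinsics apply), "position" and "rotation" of the camera in the world; the wrist camera has in their place "hand_eye" (4x4, takes a point from camera to tool coordinates, whose origin is the TCP and whose axes are the flange's). Camera axes: x right, y up, looking along -z (the intrinsics and any distortion apply to the point x, -y, -z); pixel columns grow to the right and rows downward; lengths in mm; the calibration is good to about 2 mm. A picture is of the moment at which its call begins: read the wrist's pose just before it.
- ctrl.finish_job(): hands the job in; it is judged then, once.
Trained networks look in a picture, given as the dict that the camera call returned (one of the last four; its "shot" number tells which), for a name from the list of things; names that differ only in an ending like _2 or _b are one class to them, and where a whole thing is asked for, a point or a joint stands for the part that bears it (a point fixed in the world has none). Each returns a list of dicts, best first, with "score" (0 to 1); they miss things now and then, are a little off and sometimes report something else, mostly with a low value. They report only what shows in the picture. A call takes as long as a camera call. They do not tell look-alikes from the thing itself.
- models.boxes_of(picture, name): "rect" ([left, top, right, bottom] in pixels, round what is visible of it).
The state is a dict: "clock": time; "qpos": joint angles; "qd": joint speeds; "tau": joint torques, N m; "eef_pos": TCP position; "tool_rot": TCP orientation; "force": force on the tool from outside, world axes, zero at the start; "torque": the same for the moment, N m; "width": finger opening in mm; "gripper_force": force on a finger pad.
Only numpy, scipy, OpenCV 4.12 (cv2) and the standard library are available. Lean on these libraries where they do the work, as an engineer would, in place of code of your own. Each camera call takes 0.05 s, during which the arm holds its last target. There are 200 camera calls.

## Task

Without lifting them, slide the cover plate from the near ledge, then the one from the side ledge, onto the plate that already lies in the jig's corner, so that all three make one pile, flush with both fences. Then set the hold-down weight gently upright on the middle of the pile and let go, leaving the gears, the filter and the other parts on the bench where they are.

Things in the scene. Friction and masses are not known exactly. Their poses are not given: they have to be found in the camera images.
- jig: fixed dark steel stacking jig, up to 72 mm high; origin on the bench under the centre of the pile, x away from the robot, y left, turned by up to 0.2 rad. A pile base with two upright fences 72 mm above the bench, 12 mm thick: far fence, inner face x +48 mm, from y -50 to +72; left fence, inner face y +60, from x -48 to +60; and two ledges
- corner (a point): centre of the pile base's top, 30 mm above the bench, jig axes; the base reaches to x -48 and y -60 mm. A plate flush with both fences has its origin straight above this point and its axes along the jig's; the undersides of the finished pile's plates are 0, 12 and 24 mm above it
- near_ledge (a point): centre of the near ledge's flat top, 44 mm above the bench (2 mm above the bottom plate's top), jig axes; in the jig's frame the ledge covers x -180 to -52, y -75 to +62 mm
- side_ledge (a point): centre of the side ledge's flat top, 56 mm above the bench (2 mm above the second plate's top once that is in the pile), jig axes; in the jig's frame the ledge covers x -60 to +48, y -235 to -112 mm, leaving an open gap 52 mm wide between it and the pile base, room for a shut gripper
- plate_bottom: flat rectangular aluminium cover plate with dark bolt holes, 96 mm along its own x, 120 mm along its own y, 12 mm thick, about 0.4 kg, too wide to grasp; origin at the centre of its underside. The first of the pile: it already lies on the pile base in the corner, within about 2 mm of both fences
- plate_near: flat rectangular aluminium cover plate with dark bolt holes, 96 mm along its own x, 120 mm along its own y, 12 mm thick, about 0.4 kg, too wide to grasp; origin at the centre of its underside. Lies on the near ledge, up to 0.06 rad askew, 3 to 10 mm further from the left fence's line than when flush
- plate_side: flat rectangular aluminium cover plate with dark bolt holes, 96 mm along its own x, 120 mm along its own y, 12 mm thick, about 0.4 kg, too wide to grasp; origin at the centre of its underside. Lies on the side ledge, up to 0.08 rad askew, 6 to 20 mm nearer the robot than when flush with the far fence
- weight: dark steel hold-down weight standing on the bench, about 0.7 kg: round foot 64 mm across and 30 mm high, thin neck, round grip knob 28 mm across from 46 to 72 mm above its underside; origin at the centre of the underside, z up
- gear: bystander: steel gear lying flat, 90 mm across, 34 mm high with its hub; origin at the centre of its underside
- pinion: bystander: small steel gear lying flat, 62 mm across, 22 mm high, on the bench in the inner angle between the two ledges; origin at the centre of its underside
- filter: bystander: white canister filter, upright, 72 mm across, 93 mm high; origin at the centre of its underside
Things that resemble listed ones, but are neither listed nor needed, are in the scene too. What is shaped like the plate_near but green or yellow is not meant.

How it is judged (in metres and radians):
On the way, in this order (a step that is already met when the one before it is completed fails the run):
1. the near plate lies on the bottom plate, roughly in the corner (x of plate_near in the frame of corner between -0.015 and 0.015 m and y of plate_near in the frame of corner between -0.015 and 0.015 m and z of plate_near in the frame of corner between 0.008 and 0.016 m and angle between the x axis of plate_near and the x axis of corner, either way round below 0.15 rad and angle between plate_near's own z axis and vertical below 0.06 rad), for 0.1 s.
2. the side plate lies on the near plate, roughly in the corner (all of step 1 and x of plate_side in the frame of corner between -0.015 and 0.015 m and y of plate_side in the frame of corner between -0.015 and 0.015 m and z of plate_side in the frame of corner between 0.02 and 0.028 m and angle between the x axis of plate_side and the x axis of corner, either way round below 0.15 rad and angle between plate_side's own z axis and vertical below 0.06 rad), for 0.1 s.
At the end, for the whole second after the job is handed in: Bottom, near and side plates lie flat in the corner, one on another in that order, each within 4 mm of flush with both fences and 0.04 rad of square (heights within 4 mm); the weight stands upright on the top plate within 22 mm of the pile's middle; all at rest (x of plate_bottom in the frame of corner between -0.004 and 0.004 m and y of plate_bottom in the frame of corner between -0.004 and 0.004 m and z of plate_bottom in the frame of corner between -0.004 and 0.004 m and angle between the x axis of each of plate_bottom, plate_near, plate_side and the x axis of corner, either way round below 0.04 rad and angle between each of plate_bottom, plate_near, plate_side, weight's own z axis and vertical below 0.06 rad and x of plate_near in the frame of corner between -0.004 and 0.004 m and y of plate_near in the frame of corner between -0.004 and 0.004 m and z of plate_near in the frame of corner between 0.008 and 0.016 m and x of plate_side in the frame of corner between -0.004 and 0.004 m and y of plate_side in the frame of corner between -0.004 and 0.004 m and z of plate_side in the frame of corner between 0.02 and 0.028 m and z of weight in the frame of corner between 0.032 and 0.04 m and horizontal distance between weight and corner below 0.022 m and linear speed of each of plate_near, plate_side, weight below 0.02 m/s); the robot touches nothing.
It fails at once if a cover plate is lifted by 25 mm or more instead of slid (height (world z) of plate_near above 0.069 m or height (world z) of plate_side above 0.081 m or height (world z) of plate_bottom above 0.055 m).
It fails at once if the weight is dropped or banged on a plate (over 60 N) (contact force between weight and plate_bottom above 60 N or contact force between weight and plate_near above 60 N or contact force between weight and plate_side above 60 N).
It fails at once if the gear, the pinion or the filter is moved by more than 40 mm (distance of any of gear, pinion, filter from where it was at the start of the episode above 0.04 m).
It also fails if it takes over 69 s, if anything falls off the work surface, if the arm or the gripper's body presses on something with over 40 N, if the wrist force passes 120 N, or if a joint passes its speed limit or range.

## Working session

There is one attempt and no reset: what is moved stays moved. The work goes in short steps, Python scripts to look and compute and a shell command to move; the robot and the scene stay as the last step left them, time stands still between calls to the robot, and variables do not carry over. Pictures are saved under pics/ and viewed, at most 11 in all, crops included, and the job is handed in when it is done.

```bash
ls; mkdir -p pics
cat > h.py <<'E'
import numpy as np, cv2
from cell import status,get_image,ctrl,models
def cam(im,st=None):
    if 'hand_eye' in im:
        from scipy.spatial.transform import Rotation as R
        T=np.eye(4);T[:3,:3]=R.from_euler('xyz',st['tool_rot']).as_matrix();T[:3,3]=st['eef_pos']
        M=T@np.array(im['hand_eye']);return M[:3,:3],M[:3,3]
    r=np.array(im['rotation']);
    if r.shape!=(3,3):
        from scipy.spatial.transform import Rotation as R
        r=R.from_euler('xyz',r).as_matrix()
    return r,np.array(im['position'])
def cloud(im,st=None):
    R_,p=cam(im,st);h,w=im['z_map'].shape
    K=np.array([[im['fx'],0,im['cx']],[0,im['fy'],im['cy']],[0,0,1]])
    v,u=np.mgrid[:h,:w]
    d=np.stack([(u-im['cx'])/im['fx'],(v-im['cy'])/im['fy']],-1)
    s=d.copy()
    for _ in range(8): s=d/(1+im['k1']*(s**2).sum(-1,keepdims=True))
    z=im['z_map'];P=np.stack([s[...,0]*z,-s[...,1]*z,-z],-1)@R_.T+p
    P[z==0]=np.nan;return P
E
python3 - <<'E'
from h import *
print(status.read_state())
for n in('scene','top'):
    im=get_image(n);cv2.imwrite(f'pics/{n}0.png',cv2.resize(im['color'][...,::-1],(768,576)))
    print(n,im['k1'],im['position'],im['rotation'],im['fx']);P=cloud(im);np.save(n,P);np.save(n+'c',im['color'])
    for o in('jig','plate_near','weight','gear','pinion','filter'):
        for b in models.boxes_of(im,o):
            r=b['rect'];u,v=int((r[0]+r[2])/2),int((r[1]+r[3])/2);print(o,round(b['score'],2),np.round(r),np.round(P[v,u]))
E
```

```text
pics
{'clock': 0.0, 'qpos': array([ 1.18718269,  0.62933254,  0.03841975,  1.51840787, -0.02700684,
        0.99630927, -0.02002403]), 'qd': array([ 0.00091811,  0.00071717, -0.00217425, -0.0011235 ,  0.00078408,
        0.00042476,  0.00033011]), 'tau': array([ 1.60621357e-04, -5.63400757e+01,  1.22631066e+00, -1.93447298e+01,
        1.10860833e-02,  1.06756590e-02, -7.44649675e-08]), 'eef_pos': array([ 202.93314306, -616.74784256,  192.58482347]), 'tool_rot': array([-3.13965283e+00,  7.13467939e-06,  3.17802951e-01]), 'force': array([ 0.90483729, -0.07551904, -0.22736388]), 'torque': array([-0.02293492,  0.04121611, -0.03072967]), 'gripper_force': 0.0, 'width': 85.23294562529392}
scene 0.03257503092462386 [1004.36847375  240.46521501  797.51278784] [6.80430112e-01 2.58383016e-04 2.00813594e+00] 380.4553873789115
jig 0.76 [138. 197. 294. 306.] [608. -35.   1.]
plate_near 0.8 [228. 200. 286. 243.] [522.  33.  56.]
plate_near 0.61 [307. 177. 364. 221.] [342. 178.  16.]
plate_near 0.6 [216. 154. 268. 190.] [360. -88.  12.]
plate_near 0.51 [146. 209. 212. 261.] [ 639. -108.   71.]
weight 0.95 [376. 302. 412. 336.] [612. 377.  37.]
gear 0.85 [371. 236. 418. 270.] [456. 349.  34.]
pinion 0.68 [191. 200. 216. 221.] [ 528. -114.   23.]
filter 0.79 [124. 132. 157. 171.] [ 458. -342.   75.]
top -0.054602552544688196 [ 372.22702314   22.51211394 1210.68751422] [ 0.11437476 -0.02666424 -1.6004315 ] 433.93827451213394
jig 0.82 [206. 121. 325. 216.] [572. -22.  44.]
plate_near 0.86 [271. 233. 315. 272.] [342. -90.  12.]
plate_near 0.75 [172. 238. 224. 284.] [328. 167.  13.]
plate_near 0.62 [224. 172. 267. 209.] [511.  34.  60.]
weight 0.56 [109. 156. 131. 174.] [590. 371.  46.]
gear 0.87 [112. 207. 149. 238.] [435. 347.  33.]
pinion 0.83 [291. 177. 314. 198.] [ 520. -123.   24.]
filter 0.67 [376. 202. 413. 229.] [ 431. -352.   99.]
```

View pics/top0.png

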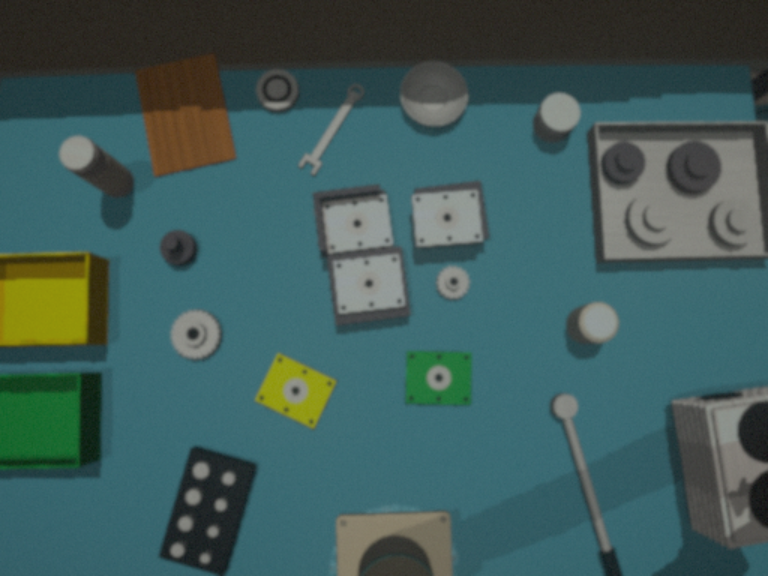

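View pics/scene0.png

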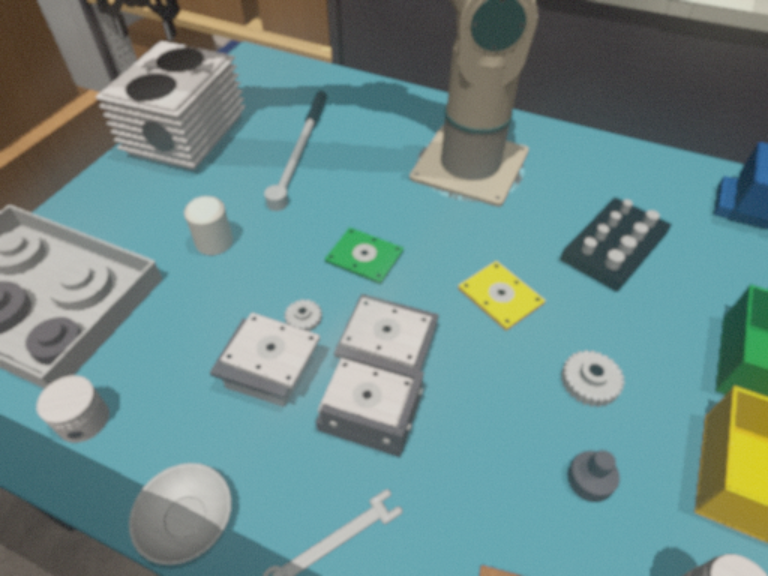

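Top view (768x576): the jig is at about (360,240). The near plate is at (368,283), the pile plate at (357,222), the side plate at (447,215), the pinion at (453,282), the weight at (178,247), the gear at (195,333) and the filter at (597,322). The green and yellow plates are decoys, and there are dark weight look-alikes in the tray on the right.

```bash
python3 - <<'E'
from h import *
for n in('scene','top'):
    P=np.load(n+'.npy');C=np.load(n+'c.npy').astype(int)
    hsv=cv2.cvtColor(C.astype(np.uint8),cv2.COLOR_RGB2HSV)
    print(n)
    b=(np.abs(P[...,2])<15)&(P[...,0]>250)&(P[...,0]<700)&(np.abs(P[...,1])<500)&(hsv[...,1]>100);print(' bench z',np.nanmedian(P[b][:,2]),np.nanpercentile(P[b][:,2],[5,95]))
    roi=(P[...,0]>420)&(P[...,0]<720)&(P[...,1]>-220)&(P[...,1]<130)&(P[...,2]>25)&(hsv[...,1]<60)&(hsv[...,2]>130)
    k,l,s,_=cv2.connectedComponentsWithStats(cv2.erode(roi.astype(np.uint8),np.ones((2,2))))
    for i in range(1,k):
        if s[i,4]<250: continue
        Q=P[l==i];z=np.median(Q[:,2]);Q=Q[abs(Q[:,2]-z)<8]
        print(' plate',s[i],np.round(z,1),cv2.minAreaRect(Q[:,:2].astype(np.float32)))
    for nm,c in(('weight',(600,375)),('gear',(445,348)),('pinion',(525,-118)),('filter',(445,-348))):
        m=(np.hypot(P[...,0]-c[0],P[...,1]-c[1])<75)&(P[...,2]>8)
        Q=P[m];t=Q[Q[:,2]>np.percentile(Q[:,2],95)-6];print(nm,np.round(np.median(t,0)),np.round(cv2.minEnclosingCircle(Q[:,:2].astype(np.float32))[0]),np.round(Q[:,2].max()))
E
python3 -m handwheel '[{"delta_pos":[0,1,4],"yaw":0.12},{"delta_pos":[1,2,3.5],"yaw":0.12},{"delta_pos":[1,3,2.5],"yaw":0.12},{"delta_pos":[1,3.5,1.5],"yaw":0.12},{"delta_pos":[1,3.8,1],"yaw":0.12},{"delta_pos":[1,3.9,1],"yaw":0.12},{"delta_pos":[1.2,3.8,1],"yaw":0.12},{"delta_pos":[1.2,3.8,1],"yaw":0.12},{"delta_pos":[1.2,3.8,1],"yaw":0.12},{"delta_pos":[1.2,3.8,1],"yaw":0.12}]' -1
```

```text
scene
 bench z 1.2439396568098005 [-1.2547477  12.06658655]
 plate [ 223  197   66   48 1856] 56.6 ((514.7662963867188, 31.320938110351562), (104.0826416015625, 120.59759521484375), 5.107602596282959)
 plate [ 146  210   67   49 1819] 68.8 ((633.1422119140625, -111.21691131591797), (95.78821563720703, 120.8521728515625), 3.6510837078094482)
 plate [ 213  239   63   46 1680] 43.1 ((621.5523681640625, 49.79546356201172), (87.48538970947266, 113.7401351928711), 5.761850833892822)
weight [599. 384.  72.] [599. 384.] 75.0
gear [439. 351.  35.] [436. 351.] 39.0
pinion [ 590. -114.   69.] [ 546. -117.] 72.0
filter [ 438. -365.   93.] [ 437. -366.] 97.0
top
 bench z 0.4132712957846252 [-3.61404285  8.73669799]
 plate [ 276  128   45   35 1216] 68.3 ((627.5030517578125, -111.814697265625), (91.12083435058594, 113.41637420654297), 3.4342215061187744)
 plate [ 217  131   44   37 1065] 42.2 ((625.921875, 48.332847595214844), (89.09785461425781, 113.15391540527344), 5.764041423797607)
 plate [ 224  171   45   37 1243] 56.2 ((514.0723876953125, 30.89566421508789), (91.07455444335938, 114.42411041259766), 4.886298179626465)
weight [596. 383.  72.] [595. 382.] 76.0
gear [433. 352.  34.] [434. 351.] 41.0
pinion [ 588. -113.   68.] [ 546. -116.] 75.0
filter [ 431. -367.   93.] [ 436. -345.] 100.0
clock: 1.53
eef_pos: [301.2, -291.5, 369.2]
tool_rot: [3.141, 0.001, 1.523]
force: [-0.1, -0.4, -0.1]
width: -0.3
gripper_force: 0.0
```

```bash
python3 -m handwheel '[{"delta_pos":[2.5,2.7,0]},{"delta_pos":[2.5,2.7,0]},{"delta_pos":[2.5,2.7,0]},{"delta_pos":[2.5,2.7,0]},{"delta_pos":[2.5,2.7,0]},{"delta_pos":[2.5,2.7,0]},{"delta_pos":[2.5,2.7,0]},{"delta_pos":[2,2.3,0]},{"delta_pos":[1,1.2,0]},{"delta_pos":[0,0,0]}]' -1
cat > w.py <<'E'
from h import *
import sys
st=status.read_state();im=get_image('wrist');P=cloud(im,st)
hsv=cv2.cvtColor(im['color'],cv2.COLOR_RGB2HSV)
cv2.imwrite(f'pics/{sys.argv[1]}.png',im['color'][...,::-1]);np.save('wrist',P);np.save('wristc',im['color'])
print(np.round(st['eef_pos'],1),np.round(st['tool_rot'],3),'width',st['width'],'t',st['clock'])
roi=(P[...,0]>380)&(P[...,0]<760)&(P[...,1]>-260)&(P[...,1]<160)&(P[...,2]>25)&(P[...,2]<90)&(hsv[...,1]<70)&(hsv[...,2]>120)
k,l,s,_=cv2.connectedComponentsWithStats(roi.astype(np.uint8))
for i in range(1,k):
    if s[i,4]<1500: continue
    Q=P[l==i];z=np.median(Q[:,2]);Q=Q[abs(Q[:,2]-z)<5]
    c,wh,a=cv2.minAreaRect(Q[:,:2].astype(np.float32));print(' plate',s[i],np.round(z,1),np.round(c,1),np.round(wh,1),round(a,2))
E
python3 w.py w1
```

```text
[ 301.2 -291.5  369.2] [3.141e+00 1.000e-03 1.523e+00] width -0.2562036203612956 t 1.5333
 plate [ 432    0   64   60 3293] 67.9 [ 630.5 -129.6] [97.8 83.9] 3.58schema error: expected keys delta_pos, yaw
```

View pics/w1.png

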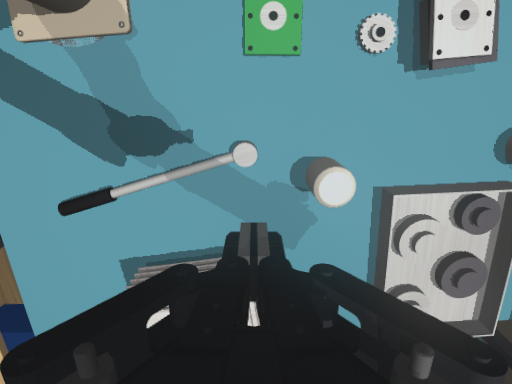

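The wrist shot was taken before any movement because the call was refused: every row needs a yaw. It shows the side plate only at the top right, (460,30), so I'm moving on.

```bash
python3 -m handwheel '[{"delta_pos":[1.4,2,0.5],"yaw":-0.12},{"delta_pos":[1.4,2.1,0.5],"yaw":-0.12},{"delta_pos":[1.4,2.1,0.5],"yaw":-0.12},{"delta_pos":[1.4,2.1,0.5],"yaw":-0.12},{"delta_pos":[1.4,2.1,0.5],"yaw":-0.12},{"delta_pos":[1.4,2.1,0.5],"yaw":-0.12},{"delta_pos":[1.4,2.1,0.5],"yaw":-0.12},{"delta_pos":[1.4,2.1,0.5],"yaw":-0.12},{"delta_pos":[1.4,2.1,0.5],"yaw":-0.12},{"delta_pos":[1.4,2.1,0.5],"yaw":-0.12}]' -1
python3 -m handwheel '[{"delta_pos":[1.4,2.1,0.5],"yaw":-0.12},{"delta_pos":[1.4,2.1,0.5],"yaw":-0.1},{"delta_pos":[0,0,0],"yaw":0},{"delta_pos":[0,0,0],"yaw":0}]' 0.5
python3 w.py w2
```

```text
clock: 2.42
eef_pos: [441.7, -83.7, 418.9]
tool_rot: [3.141, -0.0, 0.311]
force: [0.8, -0.7, 0.1]
width: 0.1
gripper_force: 0.0
clock: 2.75
eef_pos: [469.6, -41.5, 428.5]
tool_rot: [-3.141, -0.0, 0.101]
force: [-0.2, -0.7, 0.4]
width: 48.1
gripper_force: 0.0
[469.6 -41.5 428.5] [-3.141 -0.     0.101] width 48.11549358507899 t 2.75
 plate [ 176   13   69   59 3659] 42.1 [628.7  50.9] [ 95.  119.8] 5.55
 plate [ 267   17   75   64 4050] 68.2 [ 629.4 -112. ] [ 95.8 119.6] 3.14
 plate [ 182   81   67   54 3391] 56.2 [515.5  32.4] [ 94.9 119.5] 5.59
```

View pics/w2.png

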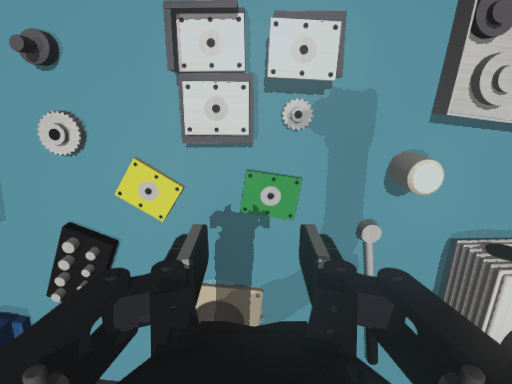

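Wrist view: pile plate at (211,42), near plate at (216,107), side plate at (305,48), all unobstructed. Next I'll fit the fence lines to get the jig frame.

Run:
```python
import numpy as np
for n in('wrist','top','scene'):
    P=np.load(n+'.npy').reshape(-1,3);C=np.load(n+'c.npy').reshape(-1,3).astype(int)
    c=np.array([626,50]);a=.098;R=np.array([[np.cos(a),-np.sin(a)],[np.sin(a),np.cos(a)]])
    q=(P[:,:2]-c)@R
    t=(P[:,2]>64)&(P[:,2]<80)&(C.max(1)<130)
    F=q[t&(q[:,0]>38)&(q[:,0]<75)&(q[:,1]>-45)&(q[:,1]<55)];L=q[t&(q[:,1]>48)&(q[:,1]<85)&(q[:,0]>-45)&(q[:,0]<40)]
    print(n,len(F),len(L))
    if len(F)>20: p=np.polyfit(F[:,1],F[:,0],1);print(' far centre x',F[:,0].mean(),np.percentile(F[:,0],[3,97]),'dyaw',-p[0])
    if len(L)>20: p=np.polyfit(L[:,0],L[:,1],1);print(' left centre y',L[:,1].mean(),np.percentile(L[:,1],[3,97]),'dyaw',p[0])
```

```text
wrist 570 436
 far centre x 55.57501793784385 [49.81095325 61.86283012] dyaw 0.007736668425503619
 left centre y 66.04385917286342 [60.31808035 72.43800994] dyaw 0.02022468337623594
top 186 143
 far centre x 55.3697564317766 [49.79884572 61.7749266 ] dyaw 0.0035644820293126234
 left centre y 67.04176100245277 [61.3855744  72.68021036] dyaw 0.01312736824018758
scene 268 158
 far centre x 60.99586191073307 [55.36430666 64.87381575] dyaw 0.009653390142109643
 left centre y 68.44285732212462 [62.41289263 72.82018574] dyaw 0.03312362537207095
```

```bash
python3 -m handwheel '[{"delta_pos":[-0.3,0.7,-2],"yaw":0},{"delta_pos":[-0.3,0.8,-4],"yaw":0},{"delta_pos":[-0.3,0.8,-4],"yaw":0},{"delta_pos":[-0.3,0.8,-4],"yaw":0},{"delta_pos":[-0.3,0.8,-4],"yaw":0},{"delta_pos":[-0.3,0.8,-4],"yaw":0},{"delta_pos":[-0.3,0.8,-4],"yaw":0},{"delta_pos":[-0.3,0.6,-4],"yaw":0},{"delta_pos":[-0.2,0.6,-4],"yaw":0},{"delta_pos":[0,0,-2],"yaw":0}]' 0.65
python3 -m handwheel '[{"delta_pos":[0,0,-1],"yaw":0},{"delta_pos":[0,0,-0.8],"yaw":0},{"delta_pos":[0,0,-0.6],"yaw":0},{"delta_pos":[0,0,-0.2],"yaw":0},{"delta_pos":[0,0,0],"yaw":0}]'
```

```text
clock: 3.63
eef_pos: [439.8, 23.6, 65.2]
tool_rot: [3.142, 0.006, 0.098]
force: [-0.5, 0.6, 0.2]
width: 70.7
gripper_force: 0.0
clock: 4.05
eef_pos: [443.4, 23.9, 42.7]
tool_rot: [3.141, -0.001, 0.097]
force: [0.2, 0.2, -0.4]
width: 70.5
gripper_force: 0.0
```

```bash
python3 -m handwheel '[{"delta_pos":[0,0.1,-0.2],"yaw":0.005},{"delta_pos":[0.3,0.03,0],"yaw":0},{"delta_pos":[0.5,0.05,0],"yaw":0},{"delta_pos":[0.7,0.07,0],"yaw":0},{"delta_pos":[0.8,0.08,0],"yaw":0},{"delta_pos":[0.8,0.08,0],"yaw":0},{"delta_pos":[0.8,0.08,0],"yaw":0},{"delta_pos":[0.8,0.08,0],"yaw":0},{"delta_pos":[0.8,0.08,0],"yaw":0},{"delta_pos":[0.8,0.08,0],"yaw":0}]'
python3 -m handwheel '[{"delta_pos":[0.8,0.08,0],"yaw":0},{"delta_pos":[0.8,0.08,0],"yaw":0},{"delta_pos":[0.8,0.08,0],"yaw":0},{"delta_pos":[0.8,0.08,0],"yaw":0},{"delta_pos":[0.6,0.06,0],"yaw":0},{"delta_pos":[0,0,0],"yaw":0}]'
python3 w.py w3
```

```text
clock: 4.88
eef_pos: [507.0, 31.9, 40.4]
tool_rot: [-3.141, 0.0, 0.103]
force: [0.3, 0.1, -0.4]
width: 70.5
gripper_force: 0.0
clock: 5.38
eef_pos: [545.9, 35.9, 40.6]
tool_rot: [-3.141, -0.002, 0.102]
force: [0.1, 0.1, 0.1]
width: 70.4
gripper_force: 0.0
[545.9  35.9  40.6] [-3.141e+00 -2.000e-03  1.020e-01] width 70.40503830499114 t 5.3833
 plate [  134     0   216   160 30896] 42.2 [624.8  51. ] [ 89.3 120.7] 5.94
 plate [  421     1    91   195 13330] 68.2 [627.4 -78.2] [96.1 55.3] 3.23
 plate [ 155  193  200   76 9361] 56.1 [538.1  34.3] [ 51.6 119.9] 5.26
 plate [ 171  270  165   56 5372] 56.2 [494.3  29.7] [109.9  43.9] 89.91
```

View pics/w3.png

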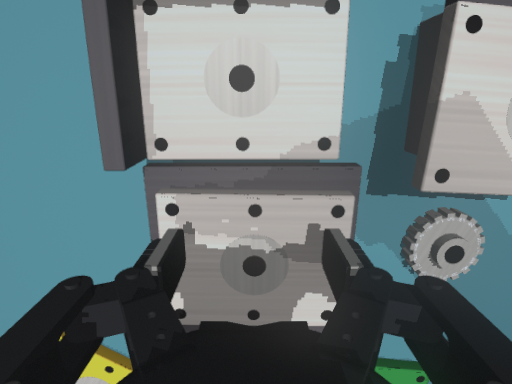

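The fingers passed over the near plate at (255,265) without moving it, so the open tips sit higher than I assumed. I'll read the tip height from the depth map.

Run:
```python
import numpy as np
P=np.load('wrist.npy')
for v in range(225,300,10): print(v,[tuple(np.round(P[v,u])) for u in (155,163,170,178,333,341,350)])
```

```text
225 [(np.float64(531.0), np.float64(100.0), np.float64(43.0)), (np.float64(538.0), np.float64(90.0), np.float64(57.0)), (np.float64(538.0), np.float64(87.0), np.float64(55.0)), (np.float64(539.0), np.float64(81.0), np.float64(56.0)), (np.float64(549.0), np.float64(-13.0), np.float64(58.0)), (np.float64(549.0), np.float64(-18.0), np.float64(56.0)), (np.float64(549.0), np.float64(-24.0), np.float64(56.0))]
235 [(np.float64(524.0), np.float64(99.0), np.float64(45.0)), (np.float64(553.0), np.float64(79.0), np.float64(98.0)), (np.float64(553.0), np.float64(75.0), np.float64(97.0)), (np.float64(553.0), np.float64(72.0), np.float64(96.0)), (np.float64(561.0), np.float64(0.0), np.float64(98.0)), (np.float64(561.0), np.float64(-4.0), np.float64(97.0)), (np.float64(537.0), np.float64(-30.0), np.float64(44.0))]
245 [(np.float64(548.0), np.float64(82.0), np.float64(99.0)), (np.float64(553.0), np.float64(76.0), np.float64(108.0)), (np.float64(554.0), np.float64(73.0), np.float64(108.0)), (np.float64(547.0), np.float64(72.0), np.float64(96.0)), (np.float64(560.0), np.float64(2.0), np.float64(107.0
[... 1457 characters left out ...]
)), (np.float64(540.0), np.float64(70.0), np.float64(116.0)), (np.float64(496.0), np.float64(80.0), np.float64(56.0)), (np.float64(543.0), np.float64(0.0), np.float64(111.0)), (np.float64(549.0), np.float64(0.0), np.float64(120.0)), (np.float64(554.0), np.float64(-1.0), np.float64(126.0))]
295 [(np.float64(561.0), np.float64(66.0), np.float64(149.0)), (np.float64(560.0), np.float64(64.0), np.float64(148.0)), (np.float64(535.0), np.float64(70.0), np.float64(116.0)), (np.float64(488.0), np.float64(80.0), np.float64(57.0)), (np.float64(499.0), np.float64(-22.0), np.float64(57.0)), (np.float64(565.0), np.float64(12.0), np.float64(148.0)), (np.float64(566.0), np.float64(10.0), np.float64(149.0))]
```

Run:
```python
from h import *
st=status.read_state();im=get_image('wrist');print(np.round(im['hand_eye'],3),im['fx'],im['k1']);P=cloud(im,st);print('near',P[240,250], 'z_map',im['z_map'][255,160])
im=get_image('scene');P=cloud(im);C=im['color']
cv2.imwrite('pics/s1.png',cv2.resize(C[140:290,160:340,::-1],None,fx=4,fy=4,interpolation=cv2.INTER_NEAREST))
m=(abs(P[...,0]-550)<25)&(abs(P[...,1]-36)<60)&(P[...,2]>62)&(P[...,2]<160)&(C.max(2)<110)
Q=P[m];print(len(Q));
for a in range(60,160,8):
    q=Q[(Q[:,2]>=a)&(Q[:,2]<a+8)];print(a,len(q),np.round(q.min(0)) if len(q) else '',np.round(q.max(0)) if len(q) else '')
```

```text
[[-0.00000e+00  9.59000e-01  2.85000e-01  7.27640e+01]
 [ 1.00000e+00  0.00000e+00 -1.00000e-03  4.40000e-02]
 [-1.00000e-03  2.85000e-01 -9.59000e-01 -1.80565e+02]
 [ 0.00000e+00  0.00000e+00  0.00000e+00  1.00000e+00]] 294.214816313539 -0.042676346440710146
near [531.75205539  36.31030299  55.43093298] z_map 118.89894
373
60 0  
68 0  
76 0  
84 2 [548.  -1.  89.] [555.   0.  90.]
92 7 [542.  -1.  93.] [556.  81. 100.]
100 18 [535.  -1. 100.] [554.  84. 108.]
108 16 [540.  -8. 108.] [558.  84. 116.]
116 12 [546.  -0. 118.] [562.  84. 124.]
124 16 [547.  -7. 125.] [564.  89. 131.]
132 88 [530. -21. 132.] [564.  89. 140.]
140 84 [530. -24. 140.] [566.  95. 148.]
148 88 [527. -23. 148.] [567.  94. 156.]
156 42 [532. -21. 156.] [567.  96. 160.]
```

View pics/s1.png

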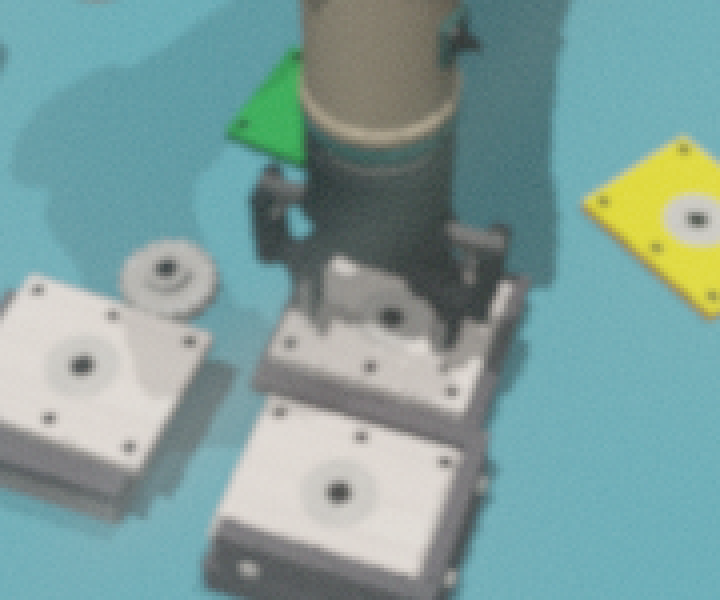

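The scene view also puts the open tips near z 90 (fingers above the near plate at crop (320,330) and (450,345)). I'll measure the tip height at several openings with the wrist depth.

```bash
cat > tip.py <<'E'
from h import *
st=status.read_state();im=get_image('wrist');P=cloud(im,st);e=st['eef_pos'];y=st['tool_rot'][2]
d=P-e;tx=d[...,0]*np.cos(y)+d[...,1]*np.sin(y);ty=d[...,0]*np.sin(y)-d[...,1]*np.cos(y)
V=im['color'].max(2)
w=st['width']/2
m=(abs(tx)<25)&(abs(ty)>w-4)&(abs(ty)<w+16)&(P[...,2]>62)&(V<140)
for s in(-1,1):
    q=m&(np.sign(ty)==s)
    print('t',round(st['clock'],2),'w',round(st['width'],1),'tcp',np.round(e,1),'n',q.sum(),'tip z-tcp z (1,5,20%)',np.round(np.percentile(d[q][:,2],[1,5,20]),1),'tx',np.round(np.percentile(tx[q],[2,98]),1),'ty',np.round(np.percentile(ty[q],[2,98]),1))
E
python3 tip.py
python3 -m handwheel '[{"delta_pos":[0,0,1],"yaw":0},{"delta_pos":[0,0,1],"yaw":0},{"delta_pos":[0,0,0],"yaw":0},{"delta_pos":[0,0,0],"yaw":0},{"delta_pos":[0,0,0],"yaw":0},{"delta_pos":[0,0,0],"yaw":0},{"delta_pos":[0,0,0],"yaw":0},{"delta_pos":[0,0,0],"yaw":0}]' -1
python3 tip.py
```

```text
t 5.53 w 70.6 tcp [543.5  35.5  40.4] n 4660 tip z-tcp z (1,5,20%) [48.5 54.2 67.7] tx [-8.4 17.7] ty [-50.7 -31.8]
t 5.53 w 70.6 tcp [543.5  35.5  40.4] n 4699 tip z-tcp z (1,5,20%) [48.6 54.4 67.9] tx [-8.2 17.7] ty [31.9 50.7]
clock: 6.25
eef_pos: [543.9, 35.6, 60.2]
tool_rot: [-3.142, 0.001, 0.103]
force: [0.4, -0.3, -0.3]
width: 0.3
gripper_force: 0.0
t 6.25 w 0.3 tcp [543.9  35.6  60.2] n 8406 tip z-tcp z (1,5,20%) [47.5 60.5 88.3] tx [-3.2 20.6] ty [-15.8  -0.5]
t 6.25 w 0.3 tcp [543.9  35.6  60.2] n 8564 tip z-tcp z (1,5,20%) [47.6 59.8 87.1] tx [-4.3 20.6] ty [ 0.3 15.7]
```

```bash
python3 -m handwheel '[{"delta_pos":[-1,-0.1,0],"yaw":0},{"delta_pos":[-1.5,-0.15,0],"yaw":0},{"delta_pos":[-1.5,-0.15,0],"yaw":0},{"delta_pos":[-1.5,-0.15,0],"yaw":0},{"delta_pos":[-1.5,-0.15,0],"yaw":0},{"delta_pos":[-1.5,-0.15,0],"yaw":0},{"delta_pos":[-1.2,-0.15,0],"yaw":0},{"delta_pos":[-0.6,-0.1,0],"yaw":0},{"delta_pos":[0,0,-1],"yaw":0},{"delta_pos":[0,0,-1],"yaw":0}]' 0.65
python3 -m handwheel '[{"delta_pos":[0,0,-1],"yaw":0},{"delta_pos":[0,0,-1],"yaw":0},{"delta_pos":[0,0,-0.6],"yaw":0},{"delta_pos":[0,0,-0.2],"yaw":0},{"delta_pos":[0,0,0],"yaw":0}]'
python3 - <<'E'
from h import *
st=status.read_state();im=get_image('wrist');P=cloud(im,st)
cv2.imwrite('pics/w4.png',im['color'][...,::-1]);e=st['eef_pos'];print(e)
y=st['tool_rot'][2];d=P-e;ty=d[...,0]*np.sin(y)-d[...,1]*np.cos(y);tx=d[...,0]*np.cos(y)+d[...,1]*np.sin(y)
V=im['color'].max(2)
m=(abs(tx)<22)&(abs(ty)>33)&(abs(ty)<50)&(V<140)
h,b=np.histogram(d[m][:,2],bins=np.arange(20,120,4));print(list(zip(b,h)))
E
```

```text
clock: 7.13
eef_pos: [441.8, 24.7, 40.7]
tool_rot: [-3.142, -0.002, 0.103]
force: [0.8, 0.2, -1.0]
width: 70.7
gripper_force: 0.0
clock: 7.55
eef_pos: [441.1, 24.7, 12.1]
tool_rot: [-3.142, 0.001, 0.103]
force: [-1.4, -0.4, 0.0]
width: 70.1
gripper_force: 0.0
[441.07871983  24.74413474  12.12197833]
[(np.int64(20), np.int64(0)), (np.int64(24), np.int64(0)), (np.int64(28), np.int64(626)), (np.int64(32), np.int64(684)), (np.int64(36), np.int64(0)), (np.int64(40), np.int64(0)), (np.int64(44), np.int64(69)), (np.int64(48), np.int64(230)), (np.int64(52), np.int64(333)), (np.int64(56), np.int64(411)), (np.int64(60), np.int64(408)), (np.int64(64), np.int64(475)), (np.int64(68), np.int64(480)), (np.int64(72), np.int64(554)), (np.int64(76), np.int64(466)), (np.int64(80), np.int64(647)), (np.int64(84), np.int64(221)), (np.int64(88), np.int64(385)), (np.int64(92), np.int64(736)), (np.int64(96), np.int64(1735)), (np.int64(100), np.int64(490)), (np.int64(104), np.int64(106)), (np.int64(108), np.int64(202)), (np.int64(112), np.int64(432))]
```

View pics/w4.png

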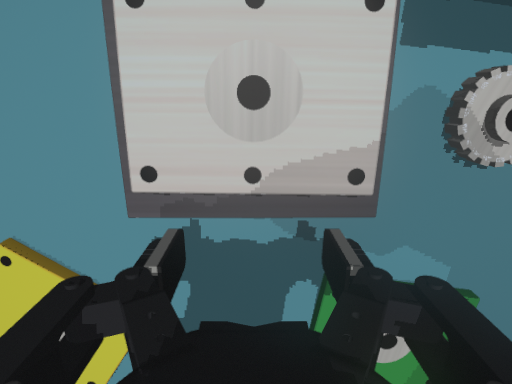

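The fingers stand just behind the ledge's rear edge (row 217) with tips at z about 57. I'll lower 8 mm and push.

```bash
python3 -m handwheel '[{"delta_pos":[0,0,-0.5],"yaw":0},{"delta_pos":[0,0,-0.3],"yaw":0},{"delta_pos":[0,0,0],"yaw":0}]'
python3 -m handwheel '[{"delta_pos":[0.4,0.04,0],"yaw":0},{"delta_pos":[0.4,0.04,0],"yaw":0},{"delta_pos":[0.4,0.04,0],"yaw":0},{"delta_pos":[0.6,0.06,0],"yaw":0},{"delta_pos":[0.6,0.06,0],"yaw":0},{"delta_pos":[0.6,0.06,0],"yaw":0}]'
python3 -m handwheel '[{"delta_pos":[0.6,0.06,0],"yaw":0},{"delta_pos":[0.6,0.06,0],"yaw":0},{"delta_pos":[0.6,0.06,0],"yaw":0},{"delta_pos":[0,0,0],"yaw":0}]'
python3 w.py w5
```

```text
clock: 7.85
eef_pos: [441.0, 24.6, 4.2]
tool_rot: [3.142, 0.0, 0.103]
force: [-0.1, -0.3, -0.5]
width: 70.6
gripper_force: 0.0
clock: 8.35
eef_pos: [470.4, 27.3, 4.5]
tool_rot: [3.141, 0.002, 0.103]
force: [-2.7, -0.3, 2.1]
width: 70.4
gripper_force: 1.8
clock: 8.68
eef_pos: [491.8, 30.0, 4.6]
tool_rot: [-3.141, -0.003, 0.102]
force: [1.0, -0.6, 0.5]
width: 70.5
gripper_force: 0.0
[491.8  30.    4.6] [-3.141e+00 -3.000e-03  1.020e-01] width 70.51540000369823 t 8.6833
 plate [  103     0   298   229 59451] 56.1 [550.8  36.5] [ 95.8 120.5] 5.81
```

```bash
python3 -m handwheel '[{"delta_pos":[0.4,0.04,0],"yaw":0},{"delta_pos":[0.8,0.08,0],"yaw":0},{"delta_pos":[0.8,0.08,0],"yaw":0},{"delta_pos":[0.8,0.08,0],"yaw":0},{"delta_pos":[0.8,0.08,0],"yaw":0},{"delta_pos":[0.8,0.08,0],"yaw":0},{"delta_pos":[0.8,0.08,0],"yaw":0},{"delta_pos":[0.8,0.08,0],"yaw":0},{"delta_pos":[0.6,0.06,0],"yaw":0},{"delta_pos":[0.4,0.04,0],"yaw":0}]'
python3 -m handwheel '[{"delta_pos":[0.2,0.02,0],"yaw":0},{"delta_pos":[0.2,0.02,0],"yaw":0},{"delta_pos":[0.2,0.02,0],"yaw":0},{"delta_pos":[0,0,0],"yaw":0}]'
python3 w.py w6
```

```text
clock: 9.57
eef_pos: [560.5, 36.7, 4.4]
tool_rot: [-3.141, -0.001, 0.103]
force: [-0.9, 0.1, -0.3]
width: 70.4
gripper_force: 0.7
clock: 9.9
eef_pos: [565.5, 37.1, 4.5]
tool_rot: [-3.142, -0.001, 0.103]
force: [-1.6, -0.4, -0.7]
width: 70.4
gripper_force: 0.3
[565.5  37.1   4.5] [-3.142e+00 -1.000e-03  1.030e-01] width 70.36618255079058 t 9.9
 plate [  104     7   295   222 56617] 55.1 [624.5  43.8] [ 95.9 120.9] 6.08
 plate [ 455   29   57  229 6397] 68.3 [622.4 -54. ] [99.7 27.9] 18.99
```

```bash
python3 -m handwheel '[{"delta_pos":[0.2,0.02,0],"yaw":0},{"delta_pos":[0.2,0.02,0],"yaw":0},{"delta_pos":[0,0,0],"yaw":0}]'
python3 -m handwheel '[{"delta_pos":[0.1,0.01,0],"yaw":0},{"delta_pos":[0.1,0.01,0],"yaw":0},{"delta_pos":[0,0,0],"yaw":0}]'
python3 w.py w7
```

```text
clock: 10.2
eef_pos: [569.4, 37.5, 4.6]
tool_rot: [3.142, -0.0, 0.103]
force: [-1.8, 0.5, 0.3]
width: 70.4
gripper_force: 0.8
clock: 10.45
eef_pos: [570.5, 37.5, 4.5]
tool_rot: [3.141, 0.001, 0.103]
force: [-3.6, 0.3, 2.3]
width: 70.3
gripper_force: 2.0
[570.5  37.5   4.5] [3.141e+00 1.000e-03 1.030e-01] width 70.2858523436652 t 10.45
 plate [  105    10   294   218 55787] 54.2 [629.4  44.2] [ 96.2 120.4] 5.91
 plate [ 452   44   60  223 6845] 68.3 [623.2 -55.2] [99.2 29.1] 17.9
```

```bash
python3 -m handwheel '[{"delta_pos":[0.2,0.02,0],"yaw":0},{"delta_pos":[0.1,0.01,0],"yaw":0},{"delta_pos":[0,0,0],"yaw":0},{"delta_pos":[0,0,0],"yaw":0}]'
python3 w.py w8
```

```text
clock: 10.83
eef_pos: [570.4, 37.4, 4.2]
tool_rot: [3.14, 0.007, 0.103]
force: [-9.3, -1.0, 6.3]
width: 70.4
gripper_force: 4.7
[570.4  37.4   4.2] [3.14  0.007 0.103] width 70.405095813797 t 10.8333
 plate [  104    10   295   218 56068] 54.1 [629.6  43.9] [ 95.6 120.8] 5.97
 plate [ 452   44   60  224 6699] 68.2 [621.9 -54.2] [99.9 29.4] 20.52
```

```bash
python3 -m handwheel '[{"delta_pos":[-1,-0.1,0],"yaw":0},{"delta_pos":[-0.5,-0.05,2],"yaw":0},{"delta_pos":[0,0,4],"yaw":0.12},{"delta_pos":[0.5,-0.5,2],"yaw":0.12},{"delta_pos":[1,-0.8,0],"yaw":0.12},{"delta_pos":[1,-0.8,0],"yaw":0.12},{"delta_pos":[1,-0.8,0],"yaw":0.12},{"delta_pos":[1,-0.8,0],"yaw":0.12},{"delta_pos":[1,-0.8,0],"yaw":0.12},{"delta_pos":[1,-0.8,0],"yaw":0.12}]' 0.4
python3 -m handwheel '[{"delta_pos":[1,-0.8,0],"yaw":0.12},{"delta_pos":[0.5,-0.5,0],"yaw":0.12},{"delta_pos":[0.5,-0.4,0],"yaw":0.12},{"delta_pos":[0.4,0,0],"yaw":0.12},{"delta_pos":[0,0,0],"yaw":0.12},{"delta_pos":[0,0,0],"yaw":0},{"delta_pos":[0,0,0],"yaw":0}]'
python3 w.py w9; python3 tip.py
```

```text
clock: 11.72
eef_pos: [626.3, -17.1, 85.0]
tool_rot: [3.139, -0.002, 1.068]
force: [0.0, 1.1, -0.3]
width: 59.9
gripper_force: 0.0
clock: 12.3
eef_pos: [649.0, -33.6, 84.5]
tool_rot: [3.14, -0.001, 1.659]
force: [0.7, 0.3, 0.3]
width: 59.7
gripper_force: 0.0
[649.  -33.6  84.5] [ 3.140e+00 -1.000e-03  1.659e+00] width 59.68542084444761 t 12.3
 plate [  158     0   148   172 22427] 54.2 [629.8  41.7] [ 96.2 114.1] 5.74
 plate [ 183  222  102  109 8545] 68.3 [638.  -99.2] [77.4 97.8] 3.48
t 12.35 w 60.1 tcp [648.7 -33.5  84.5] n 4798 tip z-tcp z (1,5,20%) [-19.2  48.   64.4] tx [-15.1  17.3] ty [-45.5 -26.4]
t 12.35 w 60.1 tcp [648.7 -33.5  84.5] n 4735 tip z-tcp z (1,5,20%) [46.2 52.5 67.9] tx [-8.2 17.3] ty [26.4 45.5]
```

```bash
python3 -m handwheel '[{"delta_pos":[-1.1,-0.15,-1],"yaw":0.013},{"delta_pos":[0,0,-2],"yaw":0},{"delta_pos":[0,0,-2],"yaw":0},{"delta_pos":[0,0,-1.5],"yaw":0},{"delta_pos":[0,0,-1],"yaw":0},{"delta_pos":[0,0,-0.6],"yaw":0},{"delta_pos":[0,0,0],"yaw":0}]'
python3 -m handwheel '[{"delta_pos":[-0.03,0.3,0],"yaw":0},{"delta_pos":[-0.03,0.3,0],"yaw":0},{"delta_pos":[-0.03,0.3,0],"yaw":0},{"delta_pos":[-0.03,0.3,0],"yaw":0},{"delta_pos":[-0.02,0.2,0],"yaw":0},{"delta_pos":[0,0,0],"yaw":0}]'
python3 w.py w10
```

```text
clock: 12.98
eef_pos: [636.6, -35.0, 2.4]
tool_rot: [-3.14, -0.0, 1.676]
force: [0.1, -0.3, -0.0]
width: 59.8
gripper_force: 0.0
clock: 13.48
eef_pos: [636.4, -21.4, 4.3]
tool_rot: [3.14, 0.001, 1.676]
force: [0.8, -2.3, 1.7]
width: 59.6
gripper_force: 1.2
[636.4 -21.4   4.3] [3.140e+00 1.000e-03 1.676e+00] width 59.57708188641902 t 13.4833
 plate [  134     0   237   228 47011] 54.2 [629.7  38.9] [95.8 99.6] 6.0
```

```bash
python3 -m handwheel '[{"delta_pos":[-0.02,0.15,0],"yaw":0},{"delta_pos":[-0.02,0.15,0],"yaw":0},{"delta_pos":[0,0,0],"yaw":0}]'
python3 -m handwheel '[{"delta_pos":[-0.01,0.1,0],"yaw":0},{"delta_pos":[-0.01,0.1,0],"yaw":0},{"delta_pos":[0,0,0],"yaw":0},{"delta_pos":[0,0,0],"yaw":0}]'
python3 -m handwheel '[{"delta_pos":[-0.01,0.1,0],"yaw":0},{"delta_pos":[0,0.1,0],"yaw":0},{"delta_pos":[0,0,0],"yaw":0},{"delta_pos":[0,0,0],"yaw":0}]'
```

```text
clock: 13.78
eef_pos: [635.6, -18.6, 3.6]
tool_rot: [3.141, 0.001, 1.675]
force: [1.1, -3.6, 2.8]
width: 59.8
gripper_force: 2.1
clock: 14.12
eef_pos: [635.6, -18.7, 3.6]
tool_rot: [3.142, 0.003, 1.674]
force: [2.0, -7.1, 3.6]
width: 60.0
gripper_force: 3.6
clock: 14.45
eef_pos: [635.5, -18.7, 3.6]
tool_rot: [-3.141, 0.006, 1.674]
force: [0.8, -10.1, 4.2]
width: 59.7
gripper_force: 5.0
```

```bash
python3 -m handwheel '[{"delta_pos":[0.1,-1.3,0],"yaw":0},{"delta_pos":[0,0,3],"yaw":0},{"delta_pos":[0,0,3.5],"yaw":0},{"delta_pos":[0,-1.5,0],"yaw":0},{"delta_pos":[0,-3,0],"yaw":0},{"delta_pos":[0,-3,0],"yaw":0},{"delta_pos":[0,-3,0],"yaw":0},{"delta_pos":[0,-3,0],"yaw":0},{"delta_pos":[0,-2,0],"yaw":0},{"delta_pos":[0,-1.0,0],"yaw":0}]'
python3 -m handwheel '[{"delta_pos":[0,0,-1],"yaw":0},{"delta_pos":[0,0,-2],"yaw":0},{"delta_pos":[0,0,-1.5],"yaw":0},{"delta_pos":[0,0,-0.5],"yaw":0},{"delta_pos":[0,0,0],"yaw":0}]'
python3 w.py w11
```

```text
clock: 15.28
eef_pos: [635.2, -195.4, 67.5]
tool_rot: [-3.141, -0.0, 1.672]
force: [-0.3, -0.3, -0.6]
width: 59.9
gripper_force: 0.0
clock: 15.7
eef_pos: [634.6, -189.7, 16.2]
tool_rot: [-3.138, -0.003, 1.679]
force: [-0.6, 1.0, 0.8]
width: 59.9
gripper_force: 0.0
[ 634.6 -189.7   16.2] [-3.138e+00 -3.000e-03  1.679e+00] width 59.89483297563596 t 15.7
 plate [  144     0   241   219 42982] 68.2 [ 630.  -124.1] [96.2 93.4] 3.01
```

View pics/w11.png

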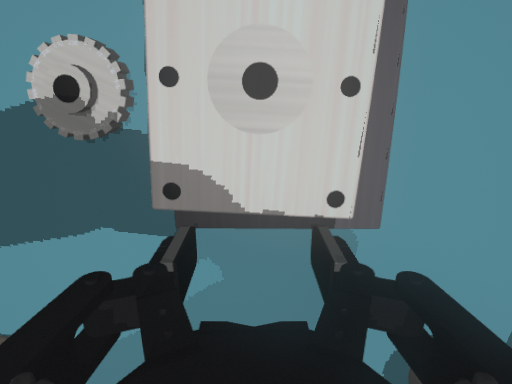

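The side plate's rear edge is at row 212, with both fingers squarely behind it. Pushing along jig +y.

```bash
python3 -m handwheel '[{"delta_pos":[-0.04,0.4,0],"yaw":0},{"delta_pos":[-0.04,0.4,0],"yaw":0},{"delta_pos":[-0.04,0.4,0],"yaw":0},{"delta_pos":[-0.06,0.6,0],"yaw":0},{"delta_pos":[-0.08,0.8,0],"yaw":0},{"delta_pos":[-0.08,0.8,0],"yaw":0},{"delta_pos":[-0.08,0.8,0],"yaw":0},{"delta_pos":[-0.08,0.8,0],"yaw":0},{"delta_pos":[-0.08,0.8,0],"yaw":0},{"delta_pos":[-0.08,0.8,0],"yaw":0}]'
python3 w.py w12
python3 -m handwheel '[{"delta_pos":[-0.06,0.6,0],"yaw":0},{"delta_pos":[-0.08,0.8,0],"yaw":0},{"delta_pos":[-0.08,0.8,0],"yaw":0},{"delta_pos":[-0.08,0.8,0],"yaw":0},{"delta_pos":[-0.08,0.8,0],"yaw":0},{"delta_pos":[-0.08,0.8,0],"yaw":0},{"delta_pos":[-0.08,0.8,0],"yaw":0},{"delta_pos":[-0.06,0.6,0],"yaw":0},{"delta_pos":[-0.05,0.5,0],"yaw":0},{"delta_pos":[0,0,0],"yaw":0}]'
python3 w.py w13
```

```text
clock: 16.58
eef_pos: [629.4, -125.4, 18.7]
tool_rot: [3.142, 0.0, 1.676]
force: [0.4, -4.8, 3.2]
width: 59.7
gripper_force: 2.2
[ 629.4 -125.4   18.7] [3.142 0.    1.676] width 59.65454502519671 t 16.5833
 plate [  130     0   257   226 46685] 68.2 [621.2 -64.7] [96.4 98.8] 5.94
clock: 17.47
eef_pos: [622.9, -58.9, 18.7]
tool_rot: [3.141, -0.002, 1.678]
force: [-0.0, -0.5, -0.6]
width: 59.8
gripper_force: 0.0
[622.9 -58.9  18.7] [ 3.141e+00 -2.000e-03  1.678e+00] width 59.79232502843921 t 17.4667
 plate [  131     0   265   224 49496] 66.1 [614.4   1.9] [96.4 99.4] 6.15
```

```bash
python3 -m handwheel '[{"delta_pos":[0.03,-0.3,0],"yaw":0},{"delta_pos":[0,0,-0.4],"yaw":0},{"delta_pos":[-0.03,0.3,0],"yaw":0},{"delta_pos":[-0.06,0.6,0],"yaw":0},{"delta_pos":[-0.08,0.8,0],"yaw":0},{"delta_pos":[-0.08,0.8,0],"yaw":0},{"delta_pos":[-0.06,0.6,0],"yaw":0},{"delta_pos":[-0.06,0.6,0],"yaw":0},{"delta_pos":[-0.02,0.2,0],"yaw":0},{"delta_pos":[0,0,0],"yaw":0}]'
python3 w.py w14
python3 -m handwheel '[{"delta_pos":[-0.01,0.1,0],"yaw":0},{"delta_pos":[-0.02,0.2,0],"yaw":0},{"delta_pos":[0,0,0],"yaw":0},{"delta_pos":[0,0,0],"yaw":0}]'
```

```text
clock: 18.35
eef_pos: [619.4, -23.4, 14.8]
tool_rot: [3.141, -0.001, 1.677]
force: [-0.5, -0.8, 0.1]
width: 60.4
gripper_force: 0.0
[619.4 -23.4  14.8] [ 3.141e+00 -1.000e-03  1.677e+00] width 60.37264790964325 t 18.35
 plate [  128     0   272   228 53356] 66.1 [611.2  36.8] [96.5 98.3] 6.03
clock: 18.73
eef_pos: [619.1, -22.4, 14.6]
tool_rot: [3.141, 0.0, 1.675]
force: [0.4, -1.1, -0.2]
width: 59.8
gripper_force: 0.5
```

```bash
python3 -m handwheel '[{"delta_pos":[-0.02,0.2,0],"yaw":0},{"delta_pos":[0,0.1,0],"yaw":0},{"delta_pos":[0,0,0],"yaw":0}]'
python3 -m handwheel '[{"delta_pos":[-0.01,0.1,0],"yaw":0},{"delta_pos":[0,0.1,0],"yaw":0},{"delta_pos":[0,0,0],"yaw":0},{"delta_pos":[0,0,0],"yaw":0}]'
```

```text
clock: 18.98
eef_pos: [619.0, -20.4, 14.6]
tool_rot: [-3.141, 0.002, 1.675]
force: [0.6, -4.3, 1.2]
width: 59.7
gripper_force: 2.2
clock: 19.32
eef_pos: [619.0, -20.4, 14.6]
tool_rot: [-3.141, 0.004, 1.674]
force: [0.4, -8.2, 2.2]
width: 59.9
gripper_force: 3.8
```

```bash
python3 -m handwheel '[{"delta_pos":[0.1,-1.2,0],"yaw":0},{"delta_pos":[0,0,3],"yaw":0},{"delta_pos":[0,0,3],"yaw":-0.12},{"delta_pos":[-0.8,0.8,0],"yaw":-0.12},{"delta_pos":[-0.8,0.8,0],"yaw":-0.12},{"delta_pos":[-0.8,0.8,0],"yaw":-0.12},{"delta_pos":[-0.8,0.8,0],"yaw":-0.12},{"delta_pos":[-0.8,0.8,0],"yaw":-0.12},{"delta_pos":[-0.8,0.8,0],"yaw":-0.12},{"delta_pos":[-0.8,0.8,0],"yaw":-0.12}]' 0.65
python3 -m handwheel '[{"delta_pos":[-0.8,0.8,0],"yaw":-0.12},{"delta_pos":[-0.8,0.7,0],"yaw":-0.12},{"delta_pos":[-0.7,0.5,0],"yaw":-0.12},{"delta_pos":[-0.2,0.2,0],"yaw":-0.12},{"delta_pos":[0,0,0],"yaw":-0.12},{"delta_pos":[0,0,0],"yaw":0},{"delta_pos":[0,0,0],"yaw":0}]'
python3 w.py w15
```

```text
clock: 20.15
eef_pos: [563.2, 28.5, 74.5]
tool_rot: [-3.14, -0.002, 0.71]
force: [0.9, -0.0, 0.0]
width: 70.5
gripper_force: 0.0
clock: 20.73
eef_pos: [538.7, 49.8, 74.5]
tool_rot: [-3.141, -0.0, 0.12]
force: [0.7, -0.1, -0.1]
width: 70.5
gripper_force: 0.0
[538.7  49.8  74.5] [-3.141 -0.     0.12 ] width 70.51556464759304 t 20.7333
 plate [  167     0   203   177 31784] 66.1 [610.1  49.9] [ 96.3 120.3] 6.08
```

```bash
python3 -m handwheel '[{"delta_pos":[0,-0.8,-1],"yaw":-0.016},{"delta_pos":[0,0,-2],"yaw":0},{"delta_pos":[0,0,-1.6],"yaw":0},{"delta_pos":[0,0,-1],"yaw":0},{"delta_pos":[0,0,-0.4],"yaw":0},{"delta_pos":[0,0,0],"yaw":0}]'
python3 -m handwheel '[{"delta_pos":[0.4,0.04,0],"yaw":0},{"delta_pos":[0.4,0.04,0],"yaw":0},{"delta_pos":[0.4,0.04,0],"yaw":0},{"delta_pos":[0.4,0.04,0],"yaw":0},{"delta_pos":[0.4,0.04,0],"yaw":0},{"delta_pos":[0.4,0.04,0],"yaw":0},{"delta_pos":[0.3,0.03,0],"yaw":0},{"delta_pos":[0.2,0.02,0],"yaw":0},{"delta_pos":[0,0,0],"yaw":0}]'
python3 w.py w16
```

```text
clock: 21.28
eef_pos: [537.9, 40.6, 13.3]
tool_rot: [-3.141, 0.002, 0.1]
force: [0.2, -0.1, -0.1]
width: 70.3
gripper_force: 0.0
clock: 22.03
eef_pos: [568.4, 43.9, 14.5]
tool_rot: [-3.142, -0.001, 0.1]
force: [-1.8, -0.2, 2.4]
width: 70.8
gripper_force: 1.1
[568.4  43.9  14.5] [-3.142e+00 -1.000e-03  1.000e-01] width 70.83866622775726 t 22.0333
 plate [  101     8   298   221 56935] 66.2 [627.4  51.5] [ 95.6 120.7] 5.79
```

```bash
python3 -m handwheel '[{"delta_pos":[0.1,0.01,0],"yaw":0.004},{"delta_pos":[0.1,0.01,0],"yaw":0},{"delta_pos":[0,0,0],"yaw":0}]'
python3 -m handwheel '[{"delta_pos":[0.1,0.01,0],"yaw":0},{"delta_pos":[0.1,0.01,0],"yaw":0},{"delta_pos":[0,0,0],"yaw":0},{"delta_pos":[0,0,0],"yaw":0}]'
python3 w.py w17
```

```text
clock: 22.33
eef_pos: [569.6, 43.9, 14.4]
tool_rot: [3.141, 0.0, 0.104]
force: [-3.2, -0.9, 3.2]
width: 70.4
gripper_force: 1.7
clock: 22.67
eef_pos: [569.7, 43.8, 14.3]
tool_rot: [3.141, 0.004, 0.104]
force: [-7.3, -1.4, 4.8]
width: 70.4
gripper_force: 3.5
[569.7  43.8  14.3] [3.141 0.004 0.104] width 70.3829360524846 t 22.6667
 plate [  101     9   298   221 56558] 66.2 [628.3  51.7] [ 95.4 121. ] 6.08
```

```bash
python3 -m handwheel '[{"delta_pos":[-1.2,-0.12,0],"yaw":0},{"delta_pos":[-0.5,0,3],"yaw":0},{"delta_pos":[-0.5,1,3.5],"yaw":0},{"delta_pos":[-0.5,3,2.5],"yaw":0},{"delta_pos":[-0.5,3.5,1.5],"yaw":0},{"delta_pos":[-0.5,3.7,1],"yaw":0},{"delta_pos":[-0.5,3.7,1],"yaw":0},{"delta_pos":[-0.5,3.7,1],"yaw":0},{"delta_pos":[-0.5,3.7,0],"yaw":0},{"delta_pos":[-0.5,3.7,0],"yaw":0}]' 0.5
python3 -m handwheel '[{"delta_pos":[-0.5,3.5,0],"yaw":0},{"delta_pos":[-0.3,2,0],"yaw":0},{"delta_pos":[0,1,0],"yaw":0},{"delta_pos":[0,0,0],"yaw":0},{"delta_pos":[0,0,0],"yaw":0}]'
cat > wt.py <<'E'
from h import *
import sys
st=status.read_state();im=get_image('wrist');P=cloud(im,st);cv2.imwrite(f'pics/{sys.argv[1]}.png',im['color'][...,::-1])
print(np.round(st['eef_pos'],1),np.round(st['tool_rot'],3))
bs=models.boxes_of(im,'weight');print(bs[:2])
m=(np.hypot(P[...,0]-597,P[...,1]-383)<60)&(P[...,2]>50)&(P[...,2]<85);Q=P[m]
print('knob',len(Q),np.round(np.percentile(Q[:,2],[50,98]),1));T=Q[Q[:,2]>np.percentile(Q[:,2],98)-5]
print(np.round(cv2.minEnclosingCircle(T[:,:2].astype(np.float32))),np.round(T.mean(0),1))
m=(np.hypot(P[...,0]-597,P[...,1]-383)<60)&(P[...,2]>25)&(P[...,2]<34);F=P[m];print('foot',np.round(cv2.minEnclosingCircle(F[:,:2].astype(np.float32)),) if 0 else cv2.minEnclosingCircle(F[:,:2].astype(np.float32)))
E
python3 wt.py w18
```

```text
clock: 23.55
eef_pos: [516.3, 306.4, 151.0]
tool_rot: [-3.139, -0.005, 0.104]
force: [0.2, -0.3, -0.4]
width: 64.0
gripper_force: 0.0
clock: 23.97
eef_pos: [507.7, 367.1, 149.3]
tool_rot: [3.141, -0.001, 0.103]
force: [-0.0, -0.3, -0.9]
width: 63.8
gripper_force: 0.0
[507.7 367.1 149.3] [ 3.141e+00 -1.000e-03  1.030e-01]
[{'rect': [211.9, 45.1, 280.9, 115.0], 'score': 0.72}]
knob 934 [72.  73.4]Traceback (most recent call last):
  File "wt.py", line 8, in <module>
    print(np.round(cv2.minEnclosingCircle(T[:,:2].astype(np.float32))),np.round(T.mean(0),1))
          ~~~~~~~~^^^^^^^^^^^^^^^^^^^^^^^^^^^^^^^^^^^^^^^^^^^^^^^^^^^^
    return _wrapfunc(a, 'round', decimals=decimals, out=out)
    return _wrapit(obj, method, *args, **kwds)
    conv = _array_converter(obj)
ValueError: setting an array element with a sequence. The requested array has an inhomogeneous shape after 1 dimensions. The detected shape was (2,) + inhomogeneous part.
```

View pics/w18.png

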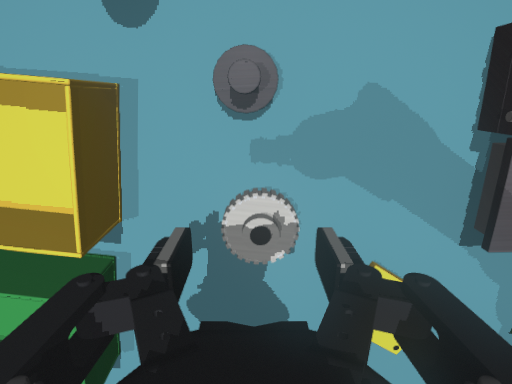

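Weight seen at (245,78), gear at (260,228), and the bin edge at column 120 leaves enough room for the fingers.

```bash
sed -i 's/print(np.round(cv2.minEnclosingCircle(T\[:,:2\].astype(np.float32))),/print(cv2.minEnclosingCircle(T[:,:2].astype(np.float32)),/' wt.py; python3 wt.py w19; python3 tip.py
```

```text
[508.1 365.4 149.3] [ 3.14e+00 -1.00e-03  1.01e-01]
[{'rect': [211.7, 44.9, 278.2, 114.8], 'score': 0.94}]
knob 939 [72.  73.5]
((596.1585083007812, 383.63751220703125), 14.210829734802246) [596.2 383.7  72. ]
foot ((595.9653930664062, 383.6882019042969), 32.05206298828125)
t 24.17 w 64.2 tcp [507.9 365.7 149.5] n 4577 tip z-tcp z (1,5,20%) [47.  52.8 66.9] tx [-8.  17.8] ty [-47.6 -28.5]
t 24.17 w 64.2 tcp [507.9 365.7 149.5] n 4536 tip z-tcp z (1,5,20%) [47.3 53.2 67.4] tx [-8.1 17.7] ty [28.5 47.6]
```

```bash
python3 -m handwheel '[{"delta_pos":[1.5,0.3,0],"yaw":0},{"delta_pos":[2.5,0.5,0],"yaw":0},{"delta_pos":[2.5,0.5,-0.5],"yaw":0},{"delta_pos":[1.5,0.4,-2],"yaw":0},{"delta_pos":[0.8,0.1,-3],"yaw":0},{"delta_pos":[0,0,-3],"yaw":0},{"delta_pos":[0,0,-2],"yaw":0},{"delta_pos":[0,0,-1],"yaw":0},{"delta_pos":[0,0,0],"yaw":0},{"delta_pos":[0,0,0],"yaw":0}]' 0.5
python3 wt.py w20
```

```text
clock: 25.05
eef_pos: [595.1, 385.9, 35.0]
tool_rot: [-3.141, -0.0, 0.103]
force: [1.1, 0.3, -0.0]
width: 64.2
gripper_force: 0.0
[595.1 385.9  35. ] [-3.141 -0.     0.103]
[{'rect': [209.9, 151.5, 302.0, 259.3], 'score': 0.83}]
knob 2665 [71.9 84. ]
((605.1251831054688, 387.0895080566406), 38.32645797729492) [597.9 388.1  82.6]
foot ((596.6201782226562, 383.8749084472656), 31.90119743347168)
```

```bash
python3 -m handwheel '[{"delta_pos":[0.1,-0.2,-1],"yaw":0},{"delta_pos":[0,0,-1.2],"yaw":0},{"delta_pos":[0,0,-0.7],"yaw":0},{"delta_pos":[0,0,-0.3],"yaw":0},{"delta_pos":[0,0,0],"yaw":0},{"delta_pos":[0,0,0],"yaw":0}]'
python3 -m handwheel '[{"delta_pos":[0,0,0],"yaw":0},{"delta_pos":[0,0,0],"yaw":0},{"delta_pos":[0,0,0],"yaw":0},{"delta_pos":[0,0,0],"yaw":0},{"delta_pos":[0,0,0],"yaw":0},{"delta_pos":[0,0,0],"yaw":0},{"delta_pos":[0,0,0],"yaw":0},{"delta_pos":[0,0,0],"yaw":0}]' -1
python3 tip.py
```

```text
clock: 25.65
eef_pos: [595.5, 384.1, 2.1]
tool_rot: [3.141, 0.001, 0.104]
force: [-0.8, 0.4, -0.4]
width: 64.3
gripper_force: 0.0
clock: 26.32
eef_pos: [596.1, 384.4, 3.2]
tool_rot: [-3.141, -0.001, 0.104]
force: [-0.4, 0.6, 4.3]
width: 26.2
gripper_force: 60.1
t 26.32 w 26.2 tcp [596.1 384.4   3.2] n 7708 tip z-tcp z (1,5,20%) [61.2 67.7 85.2] tx [-4.6 20.5] ty [-27.6  -9.5]
t 26.32 w 26.2 tcp [596.1 384.4   3.2] n 7839 tip z-tcp z (1,5,20%) [61.1 67.6 84.9] tx [-4.7 20.5] ty [ 9.4 27.7]
```

```bash
python3 -m handwheel '[{"delta_pos":[0,0,0.5],"yaw":0},{"delta_pos":[0,0,1.5],"yaw":0},{"delta_pos":[0,0,2.5],"yaw":0},{"delta_pos":[0,-1,2.5],"yaw":0},{"delta_pos":[0.2,-1.5,2],"yaw":0},{"delta_pos":[0.4,-2.5,1],"yaw":0},{"delta_pos":[0.4,-3,0.5],"yaw":0},{"delta_pos":[0.4,-3,0],"yaw":0},{"delta_pos":[0.4,-3,0],"yaw":0},{"delta_pos":[0.4,-3,0],"yaw":0}]'
python3 -m handwheel '[{"delta_pos":[0.4,-3,0],"yaw":0},{"delta_pos":[0.4,-3,0],"yaw":0},{"delta_pos":[0.2,-3,0],"yaw":0},{"delta_pos":[0,-2.8,0],"yaw":0},{"delta_pos":[0,-2,0],"yaw":0},{"delta_pos":[0,-1.5,0],"yaw":0},{"delta_pos":[0,-0.7,0],"yaw":0},{"delta_pos":[0,-0.3,0],"yaw":0},{"delta_pos":[0,0,0],"yaw":0},{"delta_pos":[0,0,0],"yaw":0}]'
python3 w.py w21
```

```text
clock: 27.2
eef_pos: [616.9, 212.0, 107.5]
tool_rot: [3.141, 0.002, 0.104]
force: [0.2, -0.2, -7.5]
width: 26.2
gripper_force: 60.0
clock: 28.03
eef_pos: [627.6, 53.5, 107.7]
tool_rot: [-3.14, -0.0, 0.106]
force: [0.0, 0.6, -6.1]
width: 26.1
gripper_force: 60.0
[627.6  53.5 107.7] [-3.14  -0.     0.106] width 26.073466910694194 t 28.0333
 plate [ 177  130  158  116 9215] 66.1 [629.1  51.2] [ 95.2 120.2] 6.06
```

View pics/w21.png

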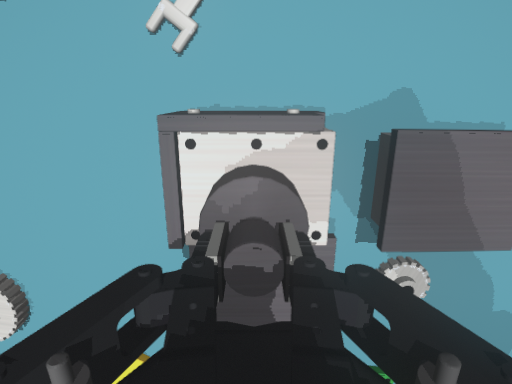

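The weight is held upright at (254,215) over the flush pile. Lowering gently now.

```bash
python3 -m handwheel '[{"delta_pos":[0.1,-0.2,-0.6],"yaw":0},{"delta_pos":[0,0,-0.8],"yaw":0},{"delta_pos":[0,0,-0.8],"yaw":0},{"delta_pos":[0,0,-0.6],"yaw":0},{"delta_pos":[0,0,-0.3],"yaw":0},{"delta_pos":[0,0,-0.2],"yaw":0},{"delta_pos":[0,0,0],"yaw":0}]'
python3 -m handwheel '[{"delta_pos":[0,0,-0.1],"yaw":0},{"delta_pos":[0,0,-0.1],"yaw":0},{"delta_pos":[0,0,-0.1],"yaw":0},{"delta_pos":[0,0,0],"yaw":0}]'
python3 -m handwheel '[{"delta_pos":[0,0,-0.1],"yaw":0},{"delta_pos":[0,0,-0.1],"yaw":0},{"delta_pos":[0,0,0],"yaw":0}]'
```

```text
clock: 28.67
eef_pos: [628.4, 49.1, 73.8]
tool_rot: [-3.142, 0.001, 0.104]
force: [-0.6, -0.0, -5.8]
width: 26.3
gripper_force: 60.0
clock: 29.0
eef_pos: [628.8, 49.0, 71.6]
tool_rot: [3.142, -0.0, 0.104]
force: [0.2, -0.0, -6.7]
width: 26.5
gripper_force: 60.0
clock: 29.25
eef_pos: [628.6, 49.0, 69.4]
tool_rot: [3.142, 0.0, 0.104]
force: [-0.3, -0.2, -5.9]
width: 26.5
gripper_force: 60.0
```

```bash
python3 -m handwheel '[{"delta_pos":[0,0,-0.05],"yaw":0},{"delta_pos":[0,0,-0.05],"yaw":0},{"delta_pos":[0,0,0],"yaw":0},{"delta_pos":[0,0,0],"yaw":0}]'
python3 -m handwheel '[{"delta_pos":[0,0,-0.05],"yaw":0},{"delta_pos":[0,0,-0.05],"yaw":0},{"delta_pos":[0,0,0],"yaw":0},{"delta_pos":[0,0,0],"yaw":0}]'
```

```text
clock: 29.58
eef_pos: [628.7, 49.0, 69.2]
tool_rot: [3.141, -0.0, 0.104]
force: [-3.4, -1.0, 2.4]
width: 26.4
gripper_force: 60.8
clock: 29.92
eef_pos: [628.8, 49.0, 69.2]
tool_rot: [3.141, -0.001, 0.104]
force: [-5.8, -0.5, 9.0]
width: 26.6
gripper_force: 61.8
```

```bash
python3 -m handwheel '[{"delta_pos":[0,0,0.1],"yaw":0},{"delta_pos":[0,0,0],"yaw":0}]'
python3 -m handwheel '[{"delta_pos":[0,0,0],"yaw":0},{"delta_pos":[0,0,0],"yaw":0},{"delta_pos":[0,0,0],"yaw":0},{"delta_pos":[0,0,0],"yaw":0},{"delta_pos":[0,0,0],"yaw":0}]' 0.3
python3 -m handwheel '[{"delta_pos":[0,0,0.5],"yaw":0},{"delta_pos":[0,0,1.5],"yaw":0},{"delta_pos":[0,0,2.5],"yaw":0},{"delta_pos":[0,0,3],"yaw":0},{"delta_pos":[-1,0,3],"yaw":0},{"delta_pos":[-2.5,0,3],"yaw":0},{"delta_pos":[-3,0,2],"yaw":0},{"delta_pos":[-3,0,2],"yaw":0},{"delta_pos":[-2,0,1],"yaw":0},{"delta_pos":[0,0,0],"yaw":0}]'
python3 - <<'E'
from h import *
st=status.read_state();im=get_image('wrist');P=cloud(im,st);C=im['color'];cv2.imwrite('pics/end.png',C[...,::-1])
B=np.hypot(P[...,0]-628,P[...,1]-51)
k=P[(B<40)&(P[...,2]>125)&(P[...,2]<145)];print('knob',np.median(k,0),cv2.minEnclosingCircle(k[:,:2].astype(np.float32)))
f=P[(B<60)&(P[...,2]>92)&(P[...,2]<100)];print('foot',f[:,2].mean(),cv2.minEnclosingCircle(f[:,:2].astype(np.float32)))
p=P[(B<90)&(abs(P[...,2]-66)<3)&(C.max(2)>120)];print('top plate',p[:,2].mean(),cv2.minAreaRect(p[:,:2].astype(np.float32)))
im=get_image('top');P=cloud(im)
for nm,c in(('gear',(434,351)),('pinion',(525,-118)),('filter',(434,-366))):
    print(nm,[ (b['score'],np.round(P[int((b['rect'][1]+b['rect'][3])/2),int((b['rect'][0]+b['rect'][2])/2)])) for b in models.boxes_of(im,nm)[:1]])
E
```

```text
clock: 30.08
eef_pos: [628.7, 49.0, 69.2]
tool_rot: [3.141, -0.0, 0.104]
force: [-4.0, -0.6, 5.3]
width: 26.2
gripper_force: 61.2
clock: 30.5
eef_pos: [629.1, 49.2, 68.5]
tool_rot: [-3.141, -0.001, 0.104]
force: [-0.0, 0.3, 0.1]
width: 55.5
gripper_force: 0.0
clock: 31.33
eef_pos: [511.2, 49.6, 256.6]
tool_rot: [3.14, -0.002, 0.106]
force: [0.2, 0.3, -0.3]
width: 55.6
gripper_force: 0.0
knob [628.27940732  48.56008652 138.04843838] ((628.7353515625, 48.5573616027832), 14.005825996398926)
foot 97.54651647454182 ((628.8326416015625, 48.415184020996094), 32.059593200683594)
top plate 66.14856186855445 ((627.8930053710938, 57.69082260131836), (94.7636947631836, 133.26414489746094), 6.221354007720947)
gear [(0.73, array([435., 344.,  34.]))]
pinion [(0.91, array([ 514., -126.,   21.]))]
filter [(0.61, array([ 434., -351.,   92.]))]
```

View pics/end.png

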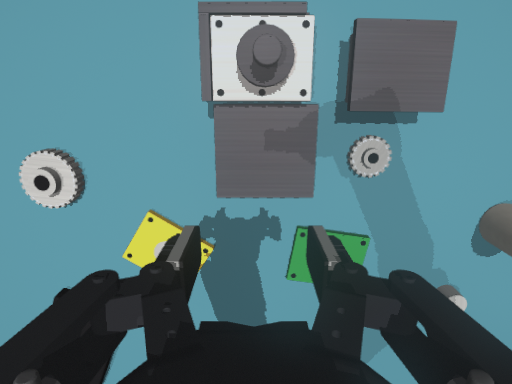

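The weight stands upright on the pile at (265,58), the plates sit against both fences, and the bystanders haven't moved. Handing in.

```bash
python3 -c "from cell import ctrl;print(ctrl.finish_job())"
```

```text
the job is handed in; nothing more can be done
None
```

I slid both plates onto the pile and pushed each one against both fences, then set the weight upright about 3 mm from the pile's middle, let go and handed the job in at about 31 s; the result wasn't reported, and the two lower plates were hidden from the camera at the final check.

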